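# Refit the pivot pin and snap cap of a dishcloth stand

### The arm

A 6-joint arm with a two-finger parallel gripper is mounted at the origin on a cart in front of the work surface, level with it; the furniture and walls round the work are solid. World frame = base frame: x ahead of the robot, y to its left, z up, the work surface at z = 0. Lengths are in mm, angles in rad, forces in N, time in s.
With the tool pointing down it reaches from about 250 to 775 mm from the base axis. Payload 8.9 kg.
Tool frame: the origin (TCP) lies on the mounting face of the last link; the fingertips stand 173 mm ahead of it and the grasp point (between the pads) lies 155 mm ahead of it (ctrl.grip_point_offset is the z of the grasp point in the tool frame, in mm); z points along the fingers, y is the line along which they close (so a half turn about z gives the same grasp; the last joint's range is limited). The gripper opens to 85 mm and grips with 20 to 120 N. Pads are 22 mm wide; open, the fingers measure 114 mm over their backs; the gripper's body (76 mm by 85 mm) begins 54 mm behind the grasp point. The pads swing forward as they close: fully open they stand 13 mm farther back than shut.
Start: joints at [1.209, 0.291, -0.153, 1.127, 0, 1.431], TCP at [115.999, 512.024, 404.705] pointing down, gripper open.
Joint ranges: [-2.52, 2.52], [-0.91, 1.74], [-1.3, 1.37], [-1.96, 2.02], [-1.52, 1.47], [-3.14, 3.14]. Speed limits (rad/s): [2.22, 2.22, 2.79, 3.14, 3.14, 3.14].

### API

Orientations are given as [roll, pitch, yaw] about the fixed x, y, z axes, in that order (R = Rz(yaw) Ry(pitch) Rx(roll)).
In Python, from rig import ctrl gives the robot as it stands. The module is installed in compiled form; this text tells all that it offers. Calls block until the motion is done:
- ctrl.movep(position, orientation): joint-space move of the TCP to a pose.
- ctrl.move_l(position, orientation=None, vel=150, until_force=None): straight line of the TCP; orientation=None keeps the orientation; vel is the mean speed in mm/s. With until_force (N) it stops when the force on the tool has changed by that much, and returns True; else False.
- ctrl.move_joints(angles): joint-space move.
- ctrl.move_gripper(opening): finger opening in mm; the grip force is fixed at half the most; returns when the fingers have stopped.
- ctrl.wait(seconds).
- ctrl.ik(position, orientation): joint angles nearest the present ones, or None.
- ctrl.observe(): the state.
- ctrl.grab_frame(name): name is "scene" or "top"; returns a dict with "pixels" (480x640x3 uint8, red, green, blue), "intrinsics" (3x3 intrinsics, pixels), "extrinsics" (4x4, takes a point from camera to world coordinates). Camera axes: x right, y down, z forward; pixel columns grow to the right and rows downward; lengths in mm; the calibration is good to about 2 mm. A picture is of the moment at which its call begins. There is no depth.
A pose or a line that the arm cannot do raises ctrl.MotionError and nothing moves.
- ctrl.hand_in(): hands the job in; it is judged then, once.
The state is a dict: "time_s": time; "qpos": joint angles; "qd": joint speeds; "joint_torque": joint torques, N m; "tcp_pos": TCP position; "tcp_rot": TCP orientation; "ft_force": force on the tool from outside, world axes, zero at the start; "ft_torque": the same for the moment, N m; "width": finger opening in mm; "grasp_force": force on a finger pad.
Only numpy, scipy, OpenCV 4.12 (cv2) and the standard library are available. Lean on these libraries where they do the work, as an engineer would, in place of code of your own. Each camera call takes 0.05 s, during which the arm holds its last target. There are 200 camera calls.

### The job

The two swing arms of the dishcloth stand are back in its fork but still unpinned: push the headed pivot pin down through the fork and both arm eyes until its head is fully home on the collar, then press the knobbed snap cap down over the pin head until it clicks fully home, flush on the fork. Keep pressing after the click: finish with the cap still held firmly down, without letting go. Leave the jar and the bar measure where they stand.

Things in the scene. Friction and masses are not known exactly. Their poses are not given: they have to be found in the camera images.
- stand: fixed dishcloth stand: round wooden base (156 mm dia, 12 high), steel post (22 dia, 194 high) carrying a fork of two level steel cheeks (44 mm round, one above the other, 160 to 194 mm up) with two wooden swing arms between them. Origin on the worktop under the vertical pivot axis; x points from the post (at x = -46 mm) to the pivot and on along the arms, z up.
- fork_eyes (a point): on the pivot axis midway between the cheeks, 177 mm up: here lie the two arm eyes, steel rings 9 mm thick, 18 mm hole. Each may be up to 2 mm out of line until the pin's tapered nose, pushed with a few newtons, shifts it. The arms (208 mm long) fan out from here. Axes as the stand.
- stand_mouth (a point): mouth of the pivot hole: centre of the top of the collar (26 mm dia, 12 high) on the upper cheek, 206 mm up. The hole (18 mm dia) runs straight down through collar, cheek, eyes and lower cheek, 46 mm. Plungers 15 mm down drag on the pin: let go, it sinks slowly or stays where it sticks; 5 N pushes it home. Six sprung balls round the collar, 7 mm above the cheek, 34 mm dia over all. Nothing near is higher. Axes as the stand.
- stand_seat (a point): on the pivot axis at the upper face of the upper cheek, 194 mm up, 12 mm under the mouth: the cap's rim bears on this face when the cap is home. Axes as the stand.
- pin_mid (a point): centre (half-way up) of the loose brass pivot pin, 58 mm long, standing on its nose, about 0.1 kg: shank 16 mm dia, 51 long, the lowest 5 mm tapering to 12 dia; head on top 25 mm dia, 7 thick. z points to the head. Home, the head's underside rests on the collar: this point is then 22 mm under the mouth and the head's top 7 mm over it.
- cap_mid (a point): centre (half-way up) of the loose snap cap, standing rim down, 64 mm high, about 0.05 kg: hollow steel bell 40 mm dia, 24 high, with a wooden knob on top (23 mm dia, straight from 36 to 58 mm above the rim, rounded over). z points to the knob. Home, this point is 32 mm above the cheek and the bell clears a seated pin's head by 2 mm.
- cap: the same snap cap; origin at the centre of its rim (underside), z towards the knob. Inside the rim a lip must pass the six balls: from first touch the cap goes down about 9 mm more, resistance rises to about 9 N, drops at the click, then the rim meets the cheek.
- jar: closed glass jar with a lid, 65 mm dia, 100 mm high, a bystander; origin at the centre of its foot.
- jigger: waisted bar measure (double cone), 45 mm dia, 96 mm high, a bystander; origin at the centre of its foot.

How it is judged:
By the outcome, as a careful person would: the job done as asked, in the order asked, and still so for the second after the job is handed in, while the arm keeps its last pose, push and grip.
It also fails if it takes over 61 s, if anything falls off the work surface, if the arm or the gripper's body presses on something with over 40 N, if the wrist force passes 120 N, or if a joint passes its speed limit or range.

## Working session

There is one attempt and no reset: what is moved stays moved. The work goes in short steps, each a Python script; the robot and the scene stay as the last script left them, time stands still between calls to the robot, and variables do not carry over. Pictures are saved under pics/ and viewed, at most 10 in all, crops included, and the job is handed in when it is done.

```bash
mkdir -p pics
python3 - <<'E'
from rig import ctrl
import cv2,numpy as np
np.set_printoptions(precision=4,suppress=True)
for n in("scene","top"):
    f=ctrl.grab_frame(n);cv2.imwrite(f"pics/{n}0.png",f["pixels"][:,:,::-1]);print(n,f["intrinsics"],f["extrinsics"])
    np.savez(f"{n}0.npz",K=f["intrinsics"],T=f["extrinsics"])
s=ctrl.observe();print(s["tcp_rot"],s["width"],s["time_s"],ctrl.grip_point_offset)
E
```

```text
scene [[592.9315   0.     321.0911]
 [  0.     592.9315 231.7467]
 [  0.       0.       1.    ]] [[   0.6373   -0.4465    0.6281 -174.4332]
 [  -0.7703   -0.3441    0.5369 -747.4224]
 [  -0.0236   -0.826    -0.5632  791.9875]
 [   0.        0.        0.        1.    ]]
top [[610.8708   0.     325.8622]
 [  0.     610.8708 237.8153]
 [  0.       0.       1.    ]] [[  -0.0164   -0.9947    0.1014  421.3641]
 [  -0.9997    0.0145   -0.0195 -109.4409]
 [   0.018    -0.1017   -0.9947 1370.3579]
 [   0.        0.        0.        1.    ]]
[-3.1405 -0.0001  2.9188] 85.39575365428986 0.1 154.70000000000002
```

View pics/scene0.png

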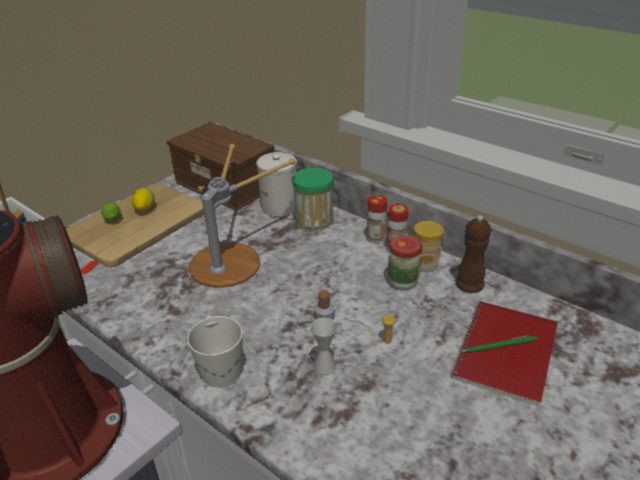

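View pics/top0.png

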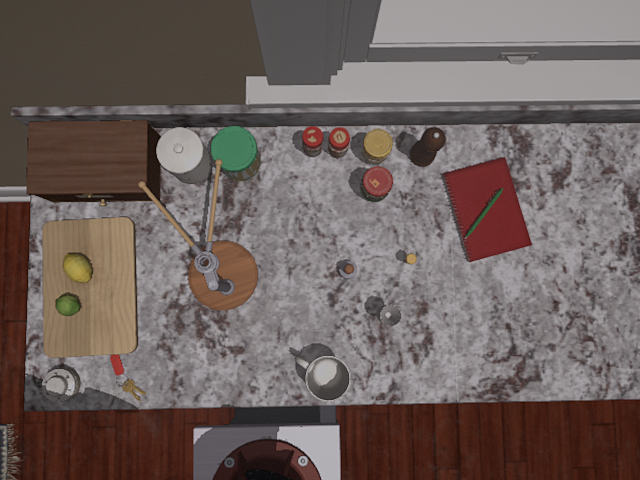

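The scene view shows the stand (fork about 217,186), the cap (324,300), the jigger (323,345), the pin (388,328) and the jar (404,262). In the top view they are at: fork (206,262), cap knob (348,268), pin head (411,259), jigger (390,315), jar (377,181). I'll zoom in next.

Run:
```python
import cv2,numpy as np
s=cv2.imread("pics/scene0.png");t=cv2.imread("pics/top0.png")
c=lambda im,u,v:cv2.resize(im[v-18:v+19,u-18:u+19],(266,266),interpolation=cv2.INTER_CUBIC)
r1=np.hstack([c(s,218,188),c(s,324,304),c(s,388,328)]);r2=np.hstack([c(t,206,262),c(t,348,268),c(t,411,259)])
im=np.vstack([r1,r2])
cv2.imwrite("pics/crops.png",im)
```

```text
(no output)
```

View pics/crops.png

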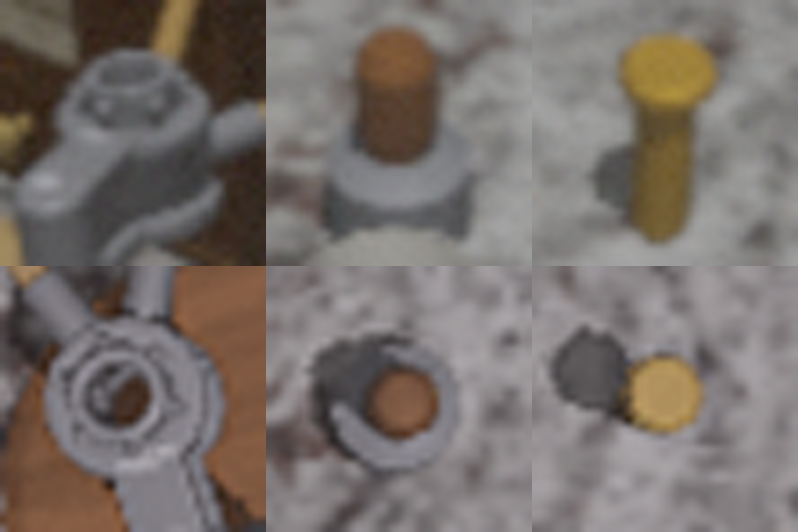

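The enlarged crops show the collar hole, knob and pin head clearly. In full-frame pixels (scene / top) they are: collar (217.9,179.6) / (204.0,261.1), knob top (323.8,293.9) / (348.8,268.6), pin head (388.5,318.6) / (411.3,258.4). Now I'll triangulate.

```bash
cat > h.py <<'E'
import numpy as np,cv2
C={n:np.load(f"{n}0.npz") for n in("scene","top")}
def ray(n,p):
    d=C[n]["T"][:3,:3]@np.linalg.inv(C[n]["K"])@np.r_[p,1.];return C[n]["T"][:3,3],d/np.linalg.norm(d)
def tri(a,b):
    A=np.zeros((3,3));y=np.zeros(3)
    for n,p in(("scene",a),("top",b)):
        o,d=ray(n,p);P=np.eye(3)-np.outer(d,d);A+=P;y+=P@o
    x=np.linalg.solve(A,y)
    return x,[np.linalg.norm(np.cross(x-ray(n,p)[0],ray(n,p)[1])) for n,p in(("scene",a),("top",b))]
def atz(n,p,z):
    o,d=ray(n,p);return o+d*(z-o[2])/d[2]
def proj(n,X):
    T=np.linalg.inv(C[n]["T"]);c=T[:3,:3]@X+T[:3,3];q=C[n]["K"]@c;return q[:2]/q[2]
E
python3 - <<'E'
from h import *
np.set_printoptions(precision=1,suppress=True)
for k,a,b,z in(("mouth",(217.9,179.6),(204,261.1),206),("knob",(323.8,293.9),(348.8,268.6),63),("pin",(388.5,318.6),(411.3,258.4),58)):
    print(k,*tri(a,b),"scene@z",atz("scene",a,z),"top@z",atz("top",b,z))
print("bell",atz("top",(347.4,269.3),24))
print("jig",atz("top",(390,315),96),"jar",atz("top",(377,182),100),"base",atz("top",(226,284),0), "mug",atz("top",(328,377),90),"armtips",atz("top",(143,184),177),atz("top",(218,162),177))
E
```

```text
mouth [499.  100.8 203.4] [np.float64(0.20097582726255367), np.float64(0.2009758272625959)] scene@z [495.9  97.2 206. ] top@z [499.  100.2 206. ]
knob [ 488.1 -183.6   55.1] [np.float64(0.054243231390583825), np.float64(0.05424323139052504)] scene@z [ 480.9 -189.6   63. ] top@z [ 487.7 -183.2   63. ]
pin [ 507.9 -319.2   54.3] [np.float64(0.2947534019169261), np.float64(0.29475340191696847)] scene@z [ 504.3 -321.2   58. ] top@z [ 507.9 -318.8   58. ]
bell [ 488.2 -182.2   24. ]
jig [ 388.5 -264.9   96. ] jar [ 667.9 -244.4  100. ] base [460.8  88.2   0. ] mug [ 263.8 -134.3   90. ] armtips [654.9 225.9 177. ] [697.3  78.5 177. ]
```

Run:
```python
from rig import ctrl
from h import *
np.set_printoptions(precision=2,suppress=True)
o=[np.pi,0,np.pi]; x,y=507.5,-319.2
ctrl.movep([x,y,310],o)
ctrl.move_l([x,y,224],vel=120)
ctrl.move_gripper(15)
s=ctrl.observe();print(s["width"],s["grasp_force"],s["ft_force"])
ctrl.move_l([x,y,300],vel=120)
s=ctrl.observe();print(s["width"],s["grasp_force"],s["ft_force"],s["tcp_pos"],s["time_s"],s["qpos"])
ims=[]
for n,p in(("scene",[x,y,120]),("top",[x,y,120])):
    f=ctrl.grab_frame(n);cv2.imwrite(f"pics/{n}1.png",f["pixels"][:,:,::-1])
    u,v=proj(n,np.array(p)).astype(int);print(n,u,v)
    ims.append(cv2.resize(f["pixels"][v-35:v+36,u-35:u+36,::-1],(400,400),interpolation=cv2.INTER_CUBIC))
cv2.imwrite("pics/c1.png",np.hstack(ims))
```

```text
20.46563642203623 58.53422250598669 [-0.36  0.46  5.55]
20.52976498247437 58.75813007354736 [-1.7   0.34 -0.47] [ 507.21 -319.    299.19] 5.6083 [-0.68  0.5  -0.11  0.95 -0.   -0.68]
scene 390 290
top 416 256
```

View pics/c1.png

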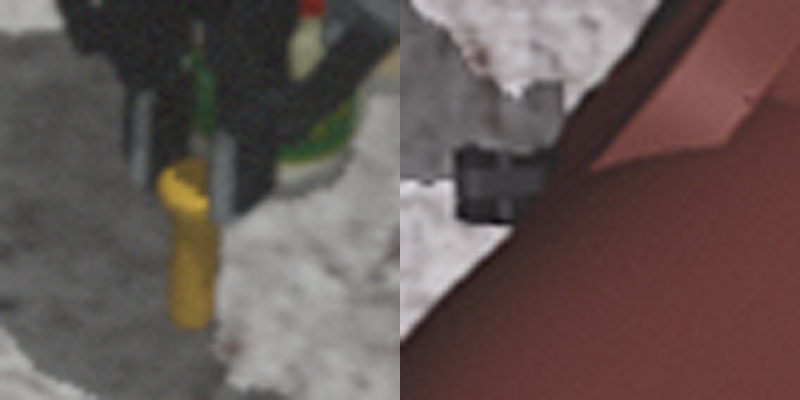

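The left (scene) crop shows the pin held by its head and hanging nearly upright: head top about (387.9,286.8), nose (388.2,312.2). The top camera's view is blocked by the arm. I'll check these pixels against the expected pose.

Run:
```python
from h import *
np.set_printoptions(precision=1,suppress=True)
x,y=507.2,-319
b=np.array([388.5,318.6])-proj("scene",np.array([507.9,-319.2,58]));print("bias px",b)
for zt in(128,130,133,136):
    print(zt,proj("scene",np.array([x,y,zt]))+b,proj("scene",np.array([x,y,zt-58]))+b)
for d in([10,0],[0,10]):print(d,proj("scene",np.array([x+d[0],y+d[1],133]))-proj("scene",np.array([x,y,133])))
im=cv2.imread("pics/scene1.png")
m=cv2.inRange(cv2.cvtColor(im,cv2.COLOR_BGR2HSV),(15,120,60),(32,255,255))[250:330,360:420]
for r in range(0,80,2):
    c=np.flatnonzero(m[r]); 
    if len(c):print(250+r,c.min()+360,c.max()+360)
```

```text
bias px [-0.2  1.5]
128 [389.8 288.8] [388.5 313.8]
130 [389.9 287.9] [388.5 312.9]
133 [389.9 286.6] [388.6 311.7]
136 [390.  285.2] [388.6 310.4]
[10, 0] [ 3.2 -2.9]
[0, 10] [-4.8 -2.2]
284 385 390
286 383 390
288 383 390
290 384 391
292 385 391
294 386 391
296 386 392
298 386 392
300 386 392
302 386 392
304 386 391
306 386 392
308 386 391
310 386 391
312 387 390
```

Run:
```python
from rig import ctrl
from h import *
np.set_printoptions(precision=2,suppress=True)
o=[np.pi,0,np.pi]
ctrl.move_l([507.5,-319.2,440],vel=200)
ctrl.movep([498.5,100.3,445],o); ctrl.wait(.3)
s=ctrl.observe();print(s["tcp_pos"],s["ft_force"],s["width"],s["time_s"],s["qpos"])
f=ctrl.grab_frame("scene");g=f["pixels"][:,:,::-1];cv2.imwrite("pics/scene2.png",g)
g2=ctrl.grab_frame("top")["pixels"][:,:,::-1]
r=lambda i:cv2.resize(i,(400,400),interpolation=cv2.INTER_CUBIC)
cv2.imwrite("pics/c2.png",np.hstack([r(g[130:200,183:253]),r(g2[225:295,170:240])]))
```

```text
[498.71  99.79 444.94] [-0.01 -0.21 -0.63] 20.131975560128463 8.4083 [ 0.05  0.24 -0.12  1.22 -0.    0.05]
```

View pics/c2.png

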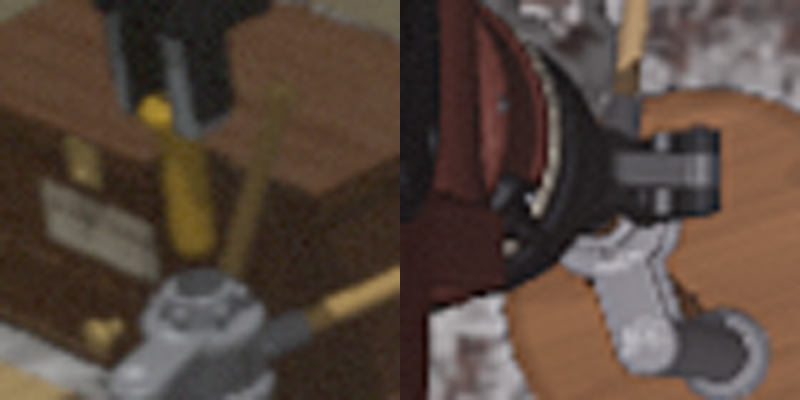

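The pin is now tilted: its nose is at about (217.5,173.8) in the scene view, leaning toward +x, with the mouth at (217.9,179.6). I'll fit the tilt.

Run:
```python
from h import *
np.set_printoptions(precision=1,suppress=True)
im=cv2.imread("pics/scene2.png")
hsv=cv2.cvtColor(im,cv2.COLOR_BGR2HSV)
m=cv2.inRange(hsv,(15,140,60),(32,255,255))[140:182,200:235]
for r in range(0,42,2):
    c=np.flatnonzero(m[r])
    if len(c):print(140+r,c+200)
b=np.array([217.9,179.6])-proj("scene",np.array([499,100.3,206]));print("bias",b)
for zt in(279,276):
  for t in(0,5,10,15,20):
    a=np.radians(t);h=np.array([499.2,99.8,zt]);d=np.array([np.sin(a),0,-np.cos(a)])
    print(zt,t,proj("scene",h)+b,proj("scene",h+7*d)+b,proj("scene",h+58*d)+b)
```

```text
146 [209 210]
148 [207 208 209 210 211 212]
150 [207 208 209 210 211 212]
152 [209 210 211 212]
154 [211 212 213]
156 [211 212 213 214 215 216 217 218]
158 [201 211 212 213 214 215 216 217 218]
160 [211 212 213 214 215 216 217 218 219]
162 [211 212 213 214 215 216 217 218 219]
164 [211 212 213 214 215 216 217 218 219]
166 [212 213 214 215 216 217 218 219 220]
168 [212 213 214 215 216 217 218 219 220]
170 [212 213 214 215 216 217 218 219 220]
172 [213 214 215 216 217 218 219 220 222]
174 [215 216 217 218]
bias [-0.1  1. ]
279 0 [213.6 147.1] [214.1 150.3] [217.2 173.1]
279 5 [213.6 147.1] [214.3 150.2] [219.1 172.1]
279 10 [213.6 147.1] [214.5 150.1] [220.9 170.9]
279 15 [213.6 147.1] [214.8 149.9] [222.6 169.5]
279 20 [213.6 147.1] [215.  149.7] [224.3 167.9]
276 0 [213.8 148.5] [214.3 151.7] [217.4 174.4]
276 5 [213.8 148.5] [214.5 151.6] [219.3 173.4]
276 10 [213.8 148.5] [214.7 151.4] [221.1 172.2]
276 15 [213.8 148.5] [214.9 151.3] [222.8 170.8]
276 20 [213.8 148.5] [215.2 151.1] [224.5 169.2]
```

Perspective explains the lean, so the pin is upright and within about 1 mm of the hole. Inserting it with force checks.

Run:
```python
from rig import ctrl
from h import *
np.set_printoptions(precision=2,suppress=True)
def rep(t):
    s=ctrl.observe();print(t,s["tcp_pos"],s["ft_force"],s["ft_torque"],s["width"],s["time_s"])
h=ctrl.move_l([498.5,100.5,418],vel=50,until_force=6);rep(h)
if not h:
    h=ctrl.move_l([498.5,100.5,383],vel=35,until_force=14);rep(h)
    if not h:
        h=ctrl.move_l([498.5,100.5,374],vel=15,until_force=18);rep(h)
```

```text
False [498.53 100.52 418.03] [-0.34 -1.53 -1.6 ] [-0.03 -0.06  0.05] 20.44389298024481 9.2
False [498.3  100.37 382.34] [-0.21 -2.45 -3.5 ] [-0.62  0.05 -0.04] 20.255944156256042 10.35
True [498.18 100.33 379.7 ] [-1.63 -0.77  7.11] [-0.19  0.27 -0.05] 20.117170043998488 10.7417
```

Run:
```python
from rig import ctrl
from h import *
np.set_printoptions(precision=2,suppress=True)
def rep(t):
    s=ctrl.observe();print(t,s["tcp_pos"],s["ft_force"],s["width"],s["time_s"])
x,y=498.6,100.3
ctrl.move_gripper(60);rep("open")
ctrl.move_l([x,y,415],vel=150)
ctrl.move_gripper(0);rep("shut")
h=ctrl.move_l([x,y,376],vel=40,until_force=15);rep(h)
ctrl.wait(.2);rep("hold")
h=ctrl.move_l([x,y,374],vel=10,until_force=15);rep(h)
ctrl.move_l([x,y,440],vel=250)
ctrl.movep([488,-183.2,300],[np.pi,0,np.pi]);rep("cap")
f=ctrl.grab_frame("scene")["pixels"][:,:,::-1];g=ctrl.grab_frame("top")["pixels"][:,:,::-1]
cv2.imwrite("pics/scene3.png",f)
r=lambda i:cv2.resize(i,(400,400),interpolation=cv2.INTER_CUBIC)
cv2.imwrite("pics/c3.png",np.hstack([r(f[165:205,198:238]),r(g[242:282,184:224])]))
```

```text
open [497.84 100.06 378.71] [-0.06 -0.02  0.34] 59.673399813158646 11.2
shut [498.6  100.31 414.94] [-0.07  0.45 -0.51] 0.12856192668913025 12.1917
True [498.39 100.32 386.41] [-2.24  0.83  8.19] -0.2963895708955439 12.9
hold [498.41 100.27 386.43] [-1.71  0.1   8.16] -0.2663650851917065 13.1
True [498.34 100.26 386.43] [-1.75 -0.78  6.4 ] -0.4949430627086684 13.4917
cap [ 488.3  -182.47  300.25] [-0.24  0.54  0.46] 0.1639968717369811 15.0583
```

View pics/c3.png

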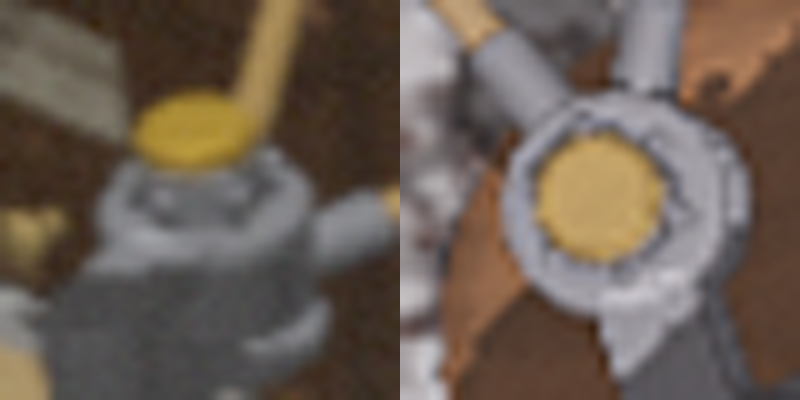

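Contact at 386.4 mm against the expected 386 mm, and the picture shows the pin head seated on the collar at about (203.5,261.3) in the top view. Next is the cap.

Run:
```python
from rig import ctrl
from h import *
np.set_printoptions(precision=2,suppress=True)
def rep(t):
    s=ctrl.observe();print(t,s["tcp_pos"],s["ft_force"],s["width"],s["grasp_force"],s["time_s"])
print(atz("top",(203.5,261.3),213))
o=[np.pi,0,np.pi]
ctrl.move_gripper(60)
ctrl.move_l([488,-182.8,209],vel=120,until_force=8);rep("down")
ctrl.move_gripper(12);rep("grip")
ctrl.move_l([488,-182.8,440],vel=250)
ctrl.movep([498.6,100.3,440],o);ctrl.wait(.3);rep("over")
f=ctrl.grab_frame("scene")["pixels"][:,:,::-1];g=ctrl.grab_frame("top")["pixels"][:,:,::-1]
cv2.imwrite("pics/scene4.png",f)
r=lambda i:cv2.resize(i,(400,400),interpolation=cv2.INTER_CUBIC)
cv2.imwrite("pics/c4.png",np.hstack([r(f[135:205,183:253]),r(g[225:295,170:240])]))
for z in(231,255):print(z,proj("scene",np.array([498.8,100,z]))+[-.1,1])
```

```text
[498.13  99.91 213.  ]
down [ 488.31 -182.97  209.56] [0.03 0.1  0.21] 59.64013905313626 0.0 16.6667
grip [ 488.27 -182.94  209.58] [-0.27 -0.62  6.45] 21.185819245868032 58.577546153683215 17.1
over [498.79  99.51 439.99] [ 0.77  0.02 -1.05] 20.87857594251948 58.68442406470422 19.5667
231 [216.45 168.75]
255 [214.96 158.06]
```

View pics/c4.png

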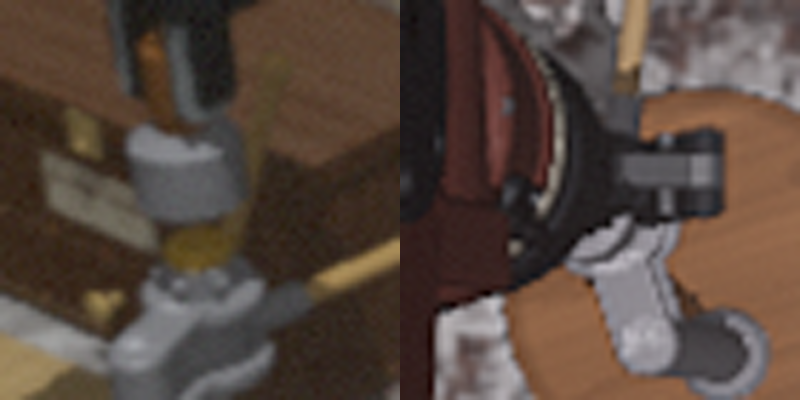

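The cap is upright in the grip. Its rim centre is at about (215.7,169) in the scene view, within about 1 mm of the axis above the pin head at (217,178). Now pressing it down.

Run:
```python
from rig import ctrl
from h import *
np.set_printoptions(precision=2,suppress=True)
def rep(t):
    s=ctrl.observe();print(t,s["tcp_pos"],s["ft_force"],s["width"],s["time_s"])
x,y=498.9,100.2
h=ctrl.move_l([x,y,416],vel=40,until_force=5);rep(h)
if not h:
  for z in np.arange(414,398,-1.):
    h=ctrl.move_l([x,y,z],vel=15,until_force=22);rep(h)
    if h:break
```

```text
False [498.95 100.21 416.1 ] [ 0.74  0.29 -0.18] 20.57896828901694 20.4167
False [498.91 100.2  414.03] [-0.16 -0.67 -0.34] 20.984902245620034 20.7
False [498.89 100.19 412.97] [ 0.26  0.51 -0.03] 20.912273501501442 20.95
False [498.88 100.26 412.04] [-0.54  0.49  0.7 ] 20.645245312306642 21.2
False [498.96 100.3  411.42] [-1.62  1.4   4.26] 20.9305373683771 21.45
False [499.02 100.33 410.8 ] [-0.61  1.75  8.23] 20.411085672911206 21.7
False [498.95 100.32 409.74] [-3.25  1.78  8.03] 20.77173003725228 21.95
False [498.75 100.27 407.97] [-0.44  0.17  0.89] 21.21991884212154 22.2
False [498.62 100.19 405.91] [-0.54  0.45 -8.7 ] 20.679873595484498 22.45
False [498.68 100.17 405.36] [ -0.34   1.03 -10.79] 20.932235372727543 22.7
False [498.73 100.16 404.84] [-1.99 -0.33 -9.81] 20.343565905896646 22.95
False [498.9  100.17 404.23] [-1.77 -0.42 -6.08] 21.026949192713854 23.2
False [499.09 100.15 403.68] [-2.28 -1.14  2.1 ] 20.941744926696334 23.45
False [499.09 100.08 403.51] [-5.05 -2.43 12.01] 20.505234528354354 23.7
False [499.04 100.08 403.45] [-8.09 -2.3  21.  ] 20.58081580291074 23.95
False [498.97 100.07 403.35] [-11.59  -2.97  29.86] 20.884804838586913 24.2
False [498.92 100.07 403.25] [-14.08  -2.45  38.68] 21.17582201842071 24.45
```

The click came at about 406–408 mm, and the rim is on the cheek at 403.4 mm (expected about 403). I'll ease to a moderate firm press and check.

Run:
```python
from rig import ctrl
from h import *
np.set_printoptions(precision=2,suppress=True)
ctrl.move_l([498.9,100.2,400.5],vel=10)
for i in range(3):
    ctrl.wait(.4);s=ctrl.observe();print(s["tcp_pos"],s["ft_force"],s["width"],s["time_s"])
f=ctrl.grab_frame("scene")["pixels"][:,:,::-1]
cv2.imwrite("pics/c5.png",cv2.resize(f[135:285,130:330],(800,600),interpolation=cv2.INTER_CUBIC))
```

```text
[499.01 100.08 403.39] [-9.12 -2.2  25.1 ] 20.95485587694407 25.15
[499.02 100.08 403.41] [-8.93 -1.9  27.04] 20.665577161573587 25.55
[499.02 100.09 403.38] [-10.38  -2.97  25.27] 20.769599281966666 25.95
```

View pics/c5.png

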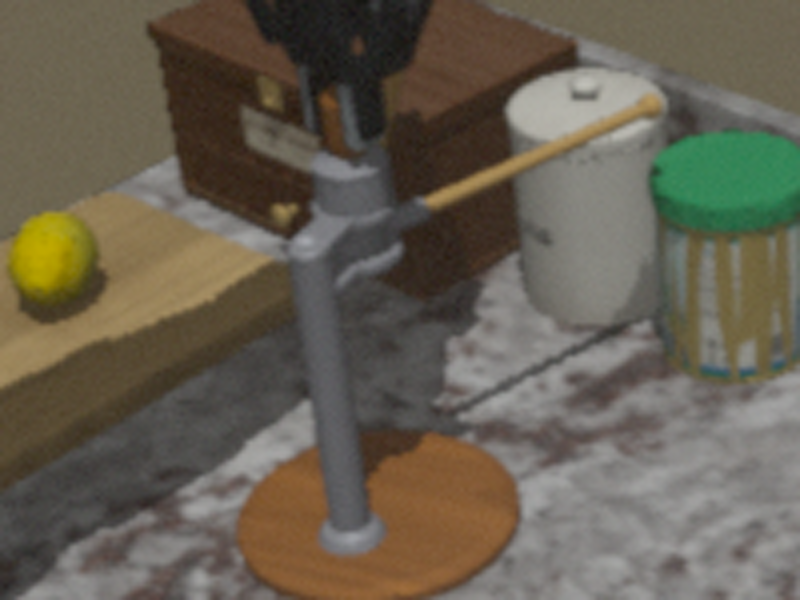

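The picture shows the bell flush on the upper cheek (crop about 350,205), with the gripper still pressing at about 25 N. Handing in.

```bash
python3 -c "
from rig import ctrl
print(ctrl.hand_in())"
```

```text
the job is handed in; nothing more can be done
None
```

The job is handed in at about 26 s of the 61 s allowed: the pin head is home on the collar, the cap has clicked flush on the fork and is still held down with about 25 N, and I did not touch the jar or the bar measure.

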